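Shift the selector valve into its third position

TASK

On the fittings counter, push the red-knobbed lever of the blue selector valve through its H-shaped gate: into the neutral channel if it is not there already, across to the right-hand side, then forward until it is fully home in the third slot (far right, beside the green patch with three dots). Only push the knob with the fingertips: do not grip the lever or shove it hard, never let the lever slip back into the fourth slot (near right) on the way, and leave the loose fittings standing where they are. Finish with the hand clear.

Things in the scene. Friction and masses are not known exactly. Their poses are not given: they have to be found in the camera images.
- selector: the selector valve, bolted down: blue box 144 x 130 mm on a dark base 170 x 150 mm, top of its aluminium gate plate 93 mm above the counter. Origin: centre of its underside, on the counter. +x is 'forward' (far end, with three brass ports), +y left, z up; turned up to 0.4 rad from the robot's axes. H gate centred on the origin; the neutral channel runs along y through the centre
- slot1 (a point): forward-left slot (one dot): where the stick's axis crosses the gate plate when home there, 89 mm above the counter, at (+20, +15) mm in the selector's frame. The slots run along the selector's x; the 10 mm stick has 2 mm play each side in them, and 3 mm each way in the neutral channel; corners between are rounded (5 mm)
- slot2 (a point): back-left slot (two dots): as slot1, at (-20, +15) mm in the selector's frame
- slot3 (a point): forward-right slot (three dots on a green patch), the target: as slot1, at (+20, -15) mm in the selector's frame
- slot4 (a point): back-right slot (four dots), to be kept out of: as slot1, at (-20, -15) mm in the selector's frame
- shift_across (a joint): sideways lean of the lever about the selector's x axis, pivot 20 mm above the counter over the selector's origin: -0.22 rad = left slots, +0.22 = right slots (knob moves 37 mm either way). Changes only while shift_forward is within about 0.04 rad of 0 (neutral channel). Starts on the left. Friction only (about 3 N at the knob), no spring: stays where it is left
- shift_forward (a joint): forward lean of the lever about the same pivot, carried by shift_across: -0.28 rad = home in a back slot, 0 = neutral, +0.28 = home in a forward slot (end stops; knob moves 47 mm either way). Starts anywhere in the left-hand column. Friction only (about 3 N at the knob), no spring: stays where it is left
- knob_center (a point): centre of the lever's red ball knob, 36 mm in diameter, on a 10 mm steel stick, 170 mm from the pivot: 190 mm above the counter when upright, 178 mm at full lean. With a = shift_across, f = shift_forward it lies at (0.170 sin f, -0.170 sin a cos f, 0.020 + 0.170 cos a cos f) m in the selector's frame
- check_valve: a loose brass check valve, round with two six-sided collars, 48 mm across, 56 mm tall; a bystander near the selector, to be left alone. Origin: centre of its underside
- coil: a loose black solenoid coil block, 42 x 34 x 46 mm with a round green cap on top, 62 mm tall in all; a bystander near the selector, to be left alone. Origin: centre of its underside
- coupler_tall: a loose nickel-coloured coupler, 30 mm across, 62 mm tall; a bystander near the selector, to be left alone. Origin: centre of its underside
- coupler_short: a loose nickel-coloured coupler, 30 mm across, 46 mm tall; a bystander near the selector, to be left alone. Origin: centre of its underside
- block_valve: a loose small aluminium valve block 36 x 24 mm with a brass stem and black cap, 62 mm tall; a bystander near the selector, to be left alone. Origin: centre of its underside
- red_plug: a loose red plastic plug, 34 mm across, 22 mm tall; a bystander near the selector, to be left alone. Origin: centre of its underside

How it is judged:
By the outcome, as a careful person would: the job done as asked, in the order asked, and still so for the second after the job is handed in, with the robot touching nothing.
It also fails if it takes over 51 s, if anything falls off the work surface, if the arm or the gripper's body presses on something with over 40 N, if the wrist force passes 120 N, or if a joint passes its speed limit or range.

ROBOT

A 6-joint arm with a two-finger parallel gripper is mounted at the origin on the work surface. World frame = base frame: x ahead of the robot, y to its left, z up, the work surface at z = 0. Lengths are in m, angles in rad, forces in N, time in s.
With the tool pointing down it reaches from about 0.3 to 0.75 m from the base axis. Payload 8.5 kg.
Tool frame: the origin (TCP) lies at the very end of the fingers, on their centre line; the grasp point (between the pads) lies 19 mm behind it; x points along the fingers, y is the direction in which the jaws open and shut, and the axes are right-handed (so a half turn about x gives the same grasp; the last joint's range is limited). The gripper opens to 88 mm and grips with 3 to 60 N. Pads are 18 mm wide; open, the fingers measure 123 mm over their backs; the gripper's body (75 mm by 187 mm) begins 45 mm behind the grasp point.
Start: joints at [-1.418, 0.381, 1.297, -0, 1.464, -0.215], TCP at [0.198, -0.513, 0.239] pointing down, gripper open.
Joint ranges: [-3.11, 3.11], [-0.89, 2.33], [0.22, 2.48], [-1.42, 4.56], [0.17, 2.85], [-2.88, 2.88]. Speed limits (rad/s): [2.39, 2.39, 3.14, 3.14, 3.14, 3.14].

INTERFACE

Orientations are given as a unit quaternion [w, x, y, z].
In Python, from plant import state, eyes, ticket gives the robot as it stands.
- The arm moves only by the tool arm_command, never from a script. Its argument "commands" is a list that holds one entry, the list of rows, each a list of 5 numbers: the shift along the tool's x, y, z in m, then the turn about the tool's x in rad, then the opening, from 0 (shut) to 1 (fully open). In form: [[[tx, ty, tz, turn, jaw], ...]]. A call has 1 to 20 rows; each row shifts and turns the pose as measured when the row begins, along the tool's axes as they then stand; what a row does not reach is not made up. A row lasts 1/10 s, in which the tool goes at most 50 mm and 8.59 degrees, less where a joint would pass 70% of its speed; a pose out of reach is approached as far as the arm can. A call is refused whole if a number of a shift passes 0.05 or a number of a turn 0.15, either way. A call with a gripper value outside its range is refused whole. The fingers move at their own pace and stop on an object; "grip_force" is the grip in N (left out, the last holds). Time passes only in rows, so rows that do not move let the fingers close. It gives the time, the measured TCP pose, the force and the opening at its end, in the units of the state.
- state(): the state, without advancing time (a new reading comes with each control period).
- eyes.camera(name): name is "scene" or "top"; returns (picture, depth): 420x560x3 uint8, red, green, blue; 420x560 float32, m along the optical axis (not along the pixel's ray), 0 where there is no reading.
- eyes.calibration(name): a dict with "fov_y" (degrees; the focal length in pixels is half the picture's height over the tangent of half this angle, whatever the lens; pixels are square), "cx", "cy" (the principal point, pixels), "k1" (the pictures are not rectified: a ray, as slopes to the right and down, at radius r is drawn at 1 + k1 r^2 times it, then the intrinsics apply), "pose" (4x4, takes a point from camera to world coordinates). Camera axes: x right, y down, z forward; pixel columns grow to the right and rows downward; lengths in m; the calibration is good to about 2 mm. A picture is of the moment at which its call begins. calibration takes no time and is no camera call.
- ticket.job_done(): hands the job in, once; it reports no verdict.
The state is a dict: "t": time; "q": joint angles; "joint_vel": joint speeds; "tau": joint torques, N m; "eef_pos": TCP position; "ee_rot": TCP orientation; "wrist_force": force on the tool from outside, world axes, zero at the start; "moment": the same for the moment, N m; "width": opening from 0.0 (shut) to 1.0 (fully open).
Only numpy, scipy, OpenCV 4.12 (cv2) and the standard library are available. Lean on these libraries where they do the work, as an engineer would, in place of code of your own. Each camera call takes 0.05 s, during which the arm holds its last target.

## Working session

There is one attempt and no reset: what is moved stays moved. The work goes in short steps, Python scripts to look and compute and a tool call to move; the robot and the scene stay as the last step left them, time stands still between calls to the robot, and variables do not carry over. Pictures are saved under pics/ and viewed, and the job is handed in when it is done.

Besides the shell and the picture viewer there is one more tool, called after ">>>" as name(argument=value, ...) on one line, values as JSON. arm_command: Moves the arm, as the interface text tells. Its arguments: {"type":"object","properties":{"commands":{"type":"array"},"grip_force":{"type":"number"}},"required":["commands"]}

```bash
mkdir -p pics; ls
cat > h.py <<'E'
import numpy as np, cv2
from plant import state, eyes, ticket
def cal(n):
    c=eyes.calibration(n); f=210/np.tan(np.radians(c['fov_y'])/2); return c,f
def ray(n,u,v):
    c,f=cal(n); x=(u-c['cx'])/f; y=(v-c['cy'])/f
    rd=np.hypot(x,y); r=rd
    for _ in range(20): r=rd/(1+c['k1']*r*r)
    s=r/rd if rd>0 else 1
    P=np.array(c['pose']); return P[:3,3],P[:3,:3]@np.array([x*s,y*s,1.])
def onz(n,u,v,z):
    o,d=ray(n,u,v); return o+d*(z-o[2])/d[2]
def atd(n,u,v,dep):
    o,d=ray(n,u,v); return o+d*dep
def proj(n,p):
    c,f=cal(n);P=np.array(c['pose']);q=P[:3,:3].T@(np.array(p)-P[:3,3]);x,y=q[:2]/q[2];k=1+c['k1']*(x*x+y*y);return c['cx']+f*x*k,c['cy']+f*y*k
def show(n,name):
    im,d=eyes.camera(n); cv2.imwrite('pics/'+name,im[:,:,::-1]); np.savez(''+n+'.npz',im=im,d=d); return im,d
E
python3 - <<'E'
from h import *
for n in('scene','top'):
    show(n,n+'1.png'); print(n,eyes.calibration(n))
print(state())
E
```

```text
pics
scene {'fov_y': 56.23882491795702, 'cx': 290.7741637793488, 'cy': 209.7156596524906, 'k1': -0.0825085953880631, 'pose': array([[-0.54931312,  0.48314703, -0.68178005,  1.03172178],
       [ 0.83552954,  0.30579817, -0.45648425,  0.34827088],
       [-0.01206192, -0.82040016, -0.57166257,  0.50965322],
       [ 0.        ,  0.        ,  0.        ,  1.        ]])}
top {'fov_y': 50.98050894357699, 'cx': 272.8720141791231, 'cy': 210.8785612525716, 'k1': -0.061096580980919864, 'pose': array([[-0.02148764, -0.99536426,  0.09374577,  0.51347138],
       [-0.9997607 ,  0.02177758,  0.00207077,  0.04237548],
       [-0.00410273, -0.09367884, -0.99559402,  0.94609922],
       [ 0.        ,  0.        ,  0.        ,  1.        ]])}
{'t': 0.1, 'q': array([-1.41826014e+00,  3.81116443e-01,  1.29813155e+00,  2.46414002e-05,
        1.46362044e+00, -2.15305863e-01]), 'joint_vel': array([-0.00234768, -0.00025274, -0.00317013, -0.00120887,  0.00164437,
        0.00044606]), 'tau': array([ 4.70487619e-03, -4.38649929e+01, -2.24909216e+01,  7.15415692e-02,
        3.42727604e-02, -8.67653102e-05]), 'eef_pos': array([ 0.19774392, -0.51295921,  0.23822408]), 'ee_rot': array([ 0.12886832,  0.69520367,  0.12976945, -0.69515804]), 'wrist_force': array([-0.7282119 ,  0.52183606, -0.19962481]), 'moment': array([ 0.01983606,  0.01733583, -0.02192476]), 'width': 0.9961473058880178}
```

View pics/scene1.png

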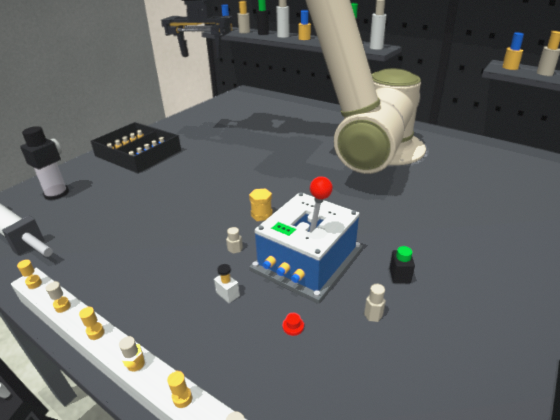

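View pics/top1.png

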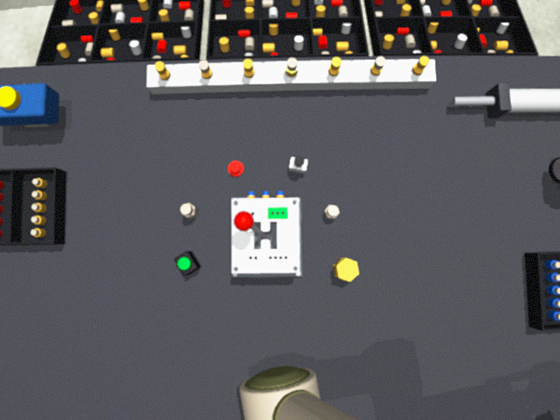

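The top view shows the plate at about (232-300, 197-276), the red knob at (244, 221), and the green patch at (278, 213). The bystanders stand all around it. Next I measure the selector pose and the lever angles.

```bash
cat > meas.py <<'E'
from h import *
import sys
def blobs(m,mn=20):
    n,l,s,c=cv2.connectedComponentsWithStats(m.astype(np.uint8)); return [(c[i],s[i]) for i in range(1,n) if s[i][4]>=mn]
def redknob(n,im,box):
    r,g,b=[im[:,:,i].astype(int) for i in range(3)]
    m=(r>120)&(g<70)&(b<70); x0,y0,x1,y1=box; mm=np.zeros_like(m); mm[y0:y1,x0:x1]=m[y0:y1,x0:x1]
    B=blobs(mm); return max(B,key=lambda t:t[1][4])
def tri(ua,ub):
    o1,d1=ray('top',*ua);o2,d2=ray('scene',*ub);d1/=np.linalg.norm(d1);d2/=np.linalg.norm(d2)
    A=np.stack([d1,-d2],1);s=np.linalg.lstsq(A,o2-o1,rcond=None)[0];p,q=o1+s[0]*d1,o2+s[1]*d2
    return (p+q)/2,np.linalg.norm(p-q)
E
python3 - <<'E'
from meas import *
T=np.load('top.npz');S=np.load('scene.npz')
im=T['im'].astype(int);mn=im.min(2)
m=(mn>150);m[:190]=0;m[285:]=0;m[:,:222]=0;m[:,312:]=0
cs,_=cv2.findContours(m.astype(np.uint8),0,2);c=max(cs,key=cv2.contourArea);
print(cv2.contourArea(c));R=cv2.minAreaRect(c);box=cv2.boxPoints(R);print(R,box)
W=np.array([onz('top',*p,.093) for p in box]);print(W.round(4),W.mean(0)); print([np.linalg.norm(W[i]-W[i-1]) for i in range(4)])
for i in range(4):
    d=W[i]-W[i-1];print(np.arctan2(d[1],d[0]))
# corner screws: dark blobs
g=cv2.resize(T['im'][185:290,215:320],None,fx=6,fy=6,interpolation=cv2.INTER_CUBIC);cv2.imwrite('pics/zt.png',g[:,:,::-1])
g=cv2.resize(S['im'][165:305,235:375],None,fx=4,fy=4,interpolation=cv2.INTER_CUBIC);cv2.imwrite('pics/zs.png',g[:,:,::-1])
k1=redknob('top',T['im'],(222,190,312,290));k2=redknob('scene',S['im'],(290,160,350,215));print(k1,k2)
print(tri(k1[0],k2[0]))
r,gg,b=im[:,:,0],im[:,:,1],im[:,:,2]
for cc,s in blobs((gg>120)&(r<90)&(b<120)&(np.arange(420)[:,None]>150)):
    print('green',cc,s,onz('top',*cc,.093))
E
```

```text
5124.5
((265.5, 236.0), (78.0, 69.0), 90.0) [[231. 197.]
 [300. 197.]
 [300. 275.]
 [231. 275.]]
[[ 0.6228  0.1253  0.093 ]
 [ 0.6198 -0.0094  0.093 ]
 [ 0.4689 -0.0053  0.093 ]
 [ 0.4717  0.1273  0.093 ]] [0.54582381 0.05949848 0.093     ]
[np.float64(0.15110479945831137), np.float64(0.1347158849341793), np.float64(0.15095617197992642), np.float64(0.13266246659650155)]
-0.013236917750394088
-1.5928677638383881
3.114761035007632
1.5498136758982866
(array([243.56981132, 220.71698113]), array([235, 212,  19,  18, 265], dtype=int32)) (array([320.83333333, 187.42039801]), array([310, 177,  23,  22, 402], dtype=int32))
(array([0.56891935, 0.09536618, 0.18548618]), np.float64(0.0007021857255111451))
green [277.35393258 212.53932584] [268 208  19  10 178] [0.59036603 0.03550595 0.093     ]
green [183.65277778 263.02083333] [177 257  14  13 144] [0.49640913 0.21865693 0.093     ]
```

View pics/zt.png

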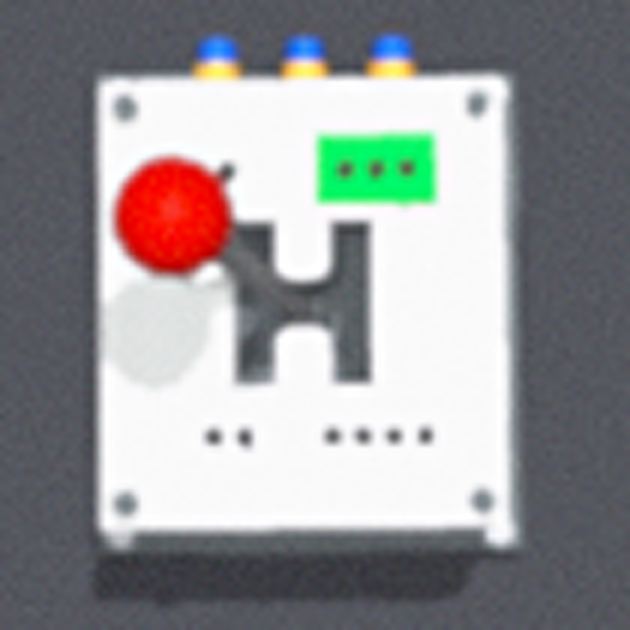

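View pics/zs.png

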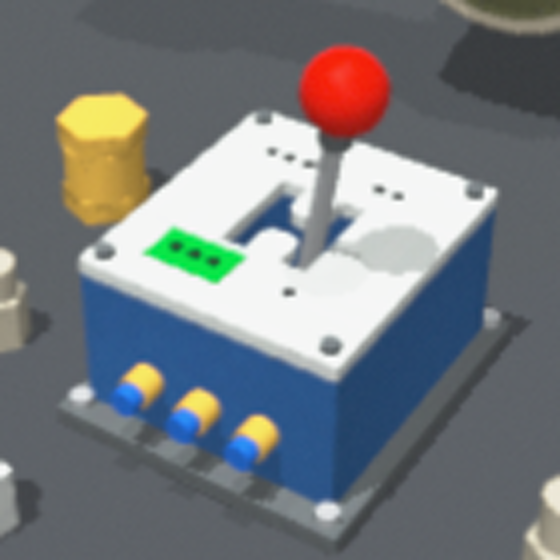

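Run:
```python
from meas import *
f=lambda u,v:onz('top',215+(u+.5)/6-.5,185+(v+.5)/6-.5,.093)
W=np.array([f(125,107),f(477,103),f(482,500),f(125,503)]);print(W.round(4),W.mean(0))
h=f(302,303);print('H',h)
for a,b in((3,0),(2,1)):
    d=W[b]-W[a];print('x yaw',np.arctan2(d[1],d[0]),np.linalg.norm(d))
for a,b in((1,0),(2,3)):
    d=W[b]-W[a];print('y yaw',np.arctan2(d[1],d[0])-np.pi/2,np.linalg.norm(d))
# scene
g=lambda u,v:onz('scene',235+(u+.5)/4-.5,165+(v+.5)/4-.5,.093)
W2=np.array([g(330,345),g(105,251),g(263,117),g(475,190)]);print(W2.round(4),W2.mean(0))
for a,b in((3,0),(2,1)):
    d=W2[b]-W2[a];print('x yaw',np.arctan2(d[1],d[0]))
yaw=-.02
k=np.array([0.56891935,0.09536618,.1855])
for o in (h,W.mean(0)):
    d=k-o;c,s=np.cos(yaw),np.sin(yaw);x=c*d[0]+s*d[1];y=-s*d[0]+c*d[1];fw=np.arcsin(x/.17);print(x,y,'f',fw,'a',np.arcsin(-y/.17/np.cos(fw)))
# bystander positions
for nm,u,v,z in(('red',236,168,.022),('block',298,165,.06),('coupL',188,211,.06),('coupR',332,212,.046),('check',347,270,.056),('coil',184,263,.062)): print(nm,onz('top',u,v,z).round(3))
from scipy.spatial.transform import Rotation as R
q=state()['ee_rot'];print(R.from_quat(np.roll(q,-1)).as_matrix().round(3))
```

```text
[[0.612  0.1168 0.093 ]
 [0.6108 0.0024 0.093 ]
 [0.4827 0.0041 0.093 ]
 [0.4841 0.1186 0.093 ]] [0.54738864 0.06050464 0.093     ]
H [0.54708231 0.06055846 0.093     ]
x yaw -0.014095049400515475 0.12784643522777625
x yaw -0.013164379993917017 0.12809130698301127
y yaw -0.010569455814829043 0.11440759044629133
y yaw -0.012710758295322755 0.11452619978924278
[[0.6091 0.1152 0.093 ]
 [0.6078 0.0011 0.093 ]
 [0.4791 0.0016 0.093 ]
 [0.4798 0.117  0.093 ]] [0.54394969 0.05871153 0.093     ]
x yaw -0.013438549685337328
x yaw -0.003942360714943683
0.02113656628129738 0.035237466744177916 f 0.12465532759599007 a -0.21045017131800375
0.020829222055529523 0.035285153845415744 f 0.12283348931363931 a -0.2106907967871014
red [0.694 0.121 0.022]
block [ 0.69  -0.009  0.06 ]
coupL [0.6   0.216 0.06 ]
coupR [ 0.593 -0.077  0.046]
check [ 0.475 -0.102  0.056]
coil [0.496 0.224 0.062]
[[-0.     0.36  -0.933]
 [ 0.001 -0.933 -0.36 ]
 [-1.    -0.001 -0.   ]]
```

The selector sits at about (0.546, 0.060) with a yaw near -0.012. The lever is at f≈+0.12 (slot 1 side), a≈-0.21. I'll turn the tool square to the selector, close the fingers and move over, staying high.

>>> arm_command(commands=[[[-0.02, 0, 0, 0.123, 0], [-0.02, 0, 0, 0.123, 0], [-0.02, 0, 0, 0.122, 0], [0, 0, 0, 0, 0], [0, -0.036, -0.0245, 0, 0], [0, -0.036, -0.0245, 0, 0], [0, -0.036, -0.0245, 0, 0], [0, -0.036, -0.0245, 0, 0], [0, -0.036, -0.0245, 0, 0], [0, -0.036, -0.0245, 0, 0], [0, -0.036, -0.0245, 0, 0], [0, -0.036, -0.0245, 0, 0], [0, -0.036, -0.0245, 0, 0], [0, -0.036, -0.0245, 0, 0], [0, -0.036, -0.0245, 0, 0], [0, -0.036, -0.0245, 0, 0], [0, -0.036, -0.0245, 0, 0], [0, -0.036, -0.0245, 0, 0], [0, 0, 0, 0, 0]]], grip_force=10)

```text
t: 2.0
eef_pos: [0.5434, 0.0179, 0.2832]
ee_rot: [-0.005, -0.7, -0.022, 0.713]
wrist_force: [-0.5, -0.5, -0.8]
width: 0.004
```

```bash
cat >> h.py <<'E'
def pose():
    from scipy.spatial.transform import Rotation as R
    s=state();M=R.from_quat(np.roll(s['ee_rot'],-1)).as_matrix()
    print(s['t'],s['eef_pos'].round(4),'F',s['wrist_force'].round(1),'w',round(s['width'],3));print(M.round(3))
E
python3 -c "
from h import *
pose()"
```

```text
2.0 [0.5434 0.0179 0.2832] F [-0.5 -0.5 -0.8] w 0.004
[[-0.019  0.038 -0.999]
 [ 0.024 -0.999 -0.039]
 [-1.    -0.024  0.018]]
```

>>> arm_command(commands=[[[0, -0.02, -0.02, 0.05, 0], [0, -0.02, -0.02, 0, 0], [0, -0.02, -0.02, 0, 0], [0, -0.017, -0.015, 0, 0], [0, 0, 0, 0, 0], [0, 0, 0, 0, 0]]])

```text
t: 2.6
eef_pos: [0.6182, 0.0963, 0.2751]
ee_rot: [0.007, -0.696, -0.009, 0.718]
wrist_force: [-0.6, 0.5, -0.2]
width: 0.006
```

```bash
python3 -c "
from h import *
pose()
show('scene','s2.png');show('top','t2.png')"
```

```text
2.6 [0.6182 0.0963 0.2751] F [-0.6  0.5 -0.2] w 0.006
[[-0.031  0.003 -1.   ]
 [ 0.023 -1.    -0.004]
 [-0.999 -0.023  0.031]]
```

View pics/s2.png

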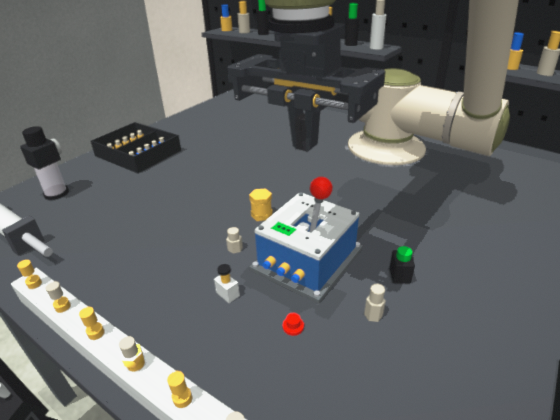

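View pics/t2.png

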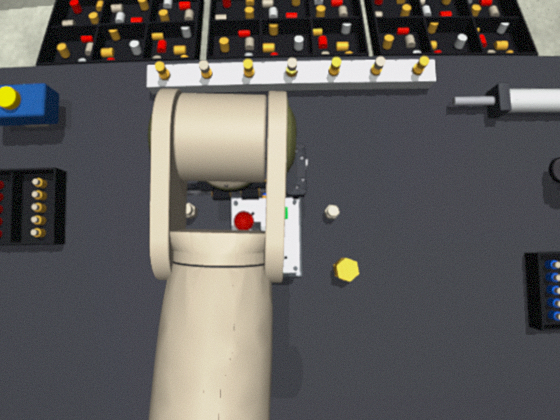

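```bash
python3 -c "
from h import *
print(proj('scene',(.6182,.0963,.2751)),proj('scene',(.569,.0954,.1855)),proj('top',(.6182,.0963,.2751)))"
```

```text
(np.float64(305.13803455685155), np.float64(147.3834219906681)) (np.float64(320.6026814701083), np.float64(187.44063478167556)) (np.float64(238.19368139678284), np.float64(184.7701075748582))
```

The gripper tip appears at about (305, 148) in the scene view, matching the projection. I'll descend in front of the knob.

>>> arm_command(commands=[[[0.02, 0, -0.0005, 0, 0], [0.02, 0, -0.0005, 0, 0], [0.02, 0, -0.0005, 0, 0], [0.02, 0, -0.0005, 0, 0], [0.02, 0, -0.0005, 0, 0], [0.003, 0, 0, 0, 0], [0, 0, 0, 0, 0]]])

```text
t: 3.4
eef_pos: [0.6146, 0.0919, 0.1723]
ee_rot: [0.008, -0.698, -0.008, 0.716]
wrist_force: [0.4, -0.8, 0.8]
width: 0.003
```

```bash
python3 -c "
from h import *
pose()
im,_=show('scene','s3.png')
cv2.imwrite('pics/s3z.png',cv2.resize(im[100:310,220:420],None,fx=3,fy=3)[:,:,::-1][:600])"
```

```text
3.4 [0.6146 0.0919 0.1723] F [ 0.4 -0.8  0.8] w 0.003
[[-0.026 -0.001 -1.   ]
 [ 0.022 -1.     0.   ]
 [-0.999 -0.022  0.026]]
```

View pics/s3z.png

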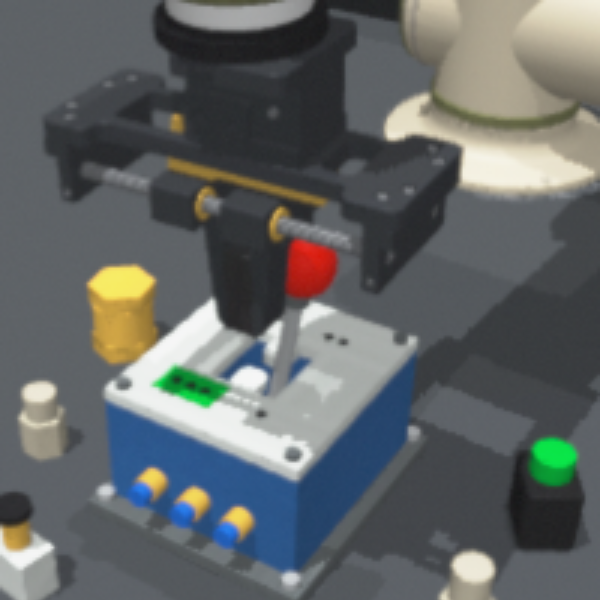

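>>> arm_command(commands=[[[0, 0, 0.008, 0, 0], [0, 0, 0.006, 0, 0], [0, 0, 0.006, 0, 0], [0, 0, 0.004, 0, 0], [0, 0, 0.004, 0, 0], [0, 0, 0.004, 0, 0], [0, 0, 0, 0, 0]]])

```text
t: 4.15
eef_pos: [0.5821, 0.0917, 0.1782]
ee_rot: [0.008, -0.702, -0.008, 0.712]
wrist_force: [2.3, 0.4, -0.5]
width: 0.005
```

```bash
python3 -c "
from meas import *
pose()
im,_=show('scene','s4.png');it,_=show('top','t4.png')
a=redknob('scene',im,(260,140,380,240));b=redknob('top',it,(222,190,312,290));print(a,b,tri(b[0],a[0]))
cv2.imwrite('pics/s4z.png',cv2.resize(im[100:300,220:420],None,fx=3,fy=3)[:,:,::-1][:600])"
```

```text
4.15 [0.5821 0.0917 0.1782] F [ 2.3  0.4 -0.5] w 0.005
[[-0.014 -0.    -1.   ]
 [ 0.022 -1.     0.   ]
 [-1.    -0.022  0.014]]
(array([330.01081081, 184.06486486]), array([324, 173,  13,  22, 185], dtype=int32)) (array([243.45299145, 232.8034188 ]), array([235, 228,  18,  10, 117], dtype=int32)) (array([0.54726282, 0.09790187, 0.18138514]), np.float64(0.004601732982962591))
```

View pics/s4z.png

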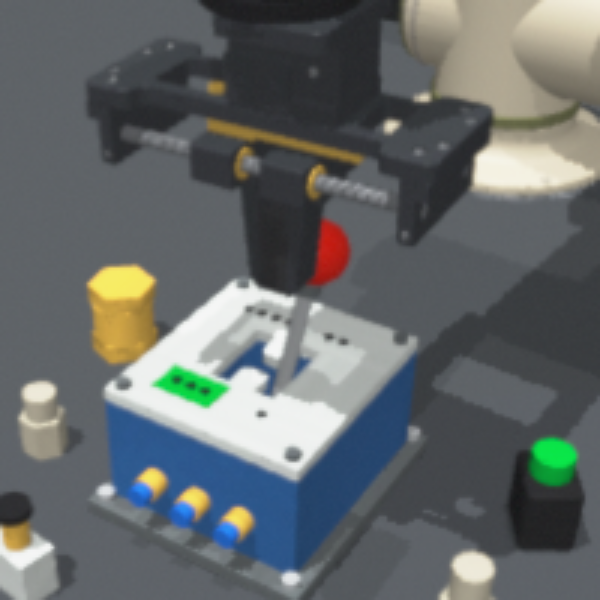

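View pics/t4.png

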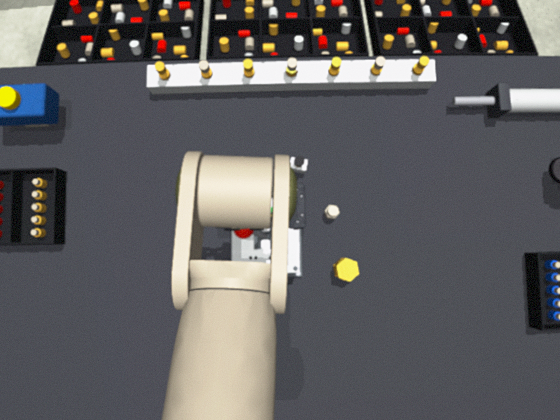

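>>> arm_command(commands=[[[0.003, 0, 0.003, 0, 0], [0, 0, 0.0025, 0, 0], [0, 0, 0, 0, 0]]])

```text
t: 4.55
eef_pos: [0.5771, 0.0918, 0.1749]
ee_rot: [0.008, -0.702, -0.008, 0.712]
wrist_force: [3.8, 0.6, 1.9]
width: 0.005
```

```bash
cat >> meas.py <<'E'
def knobfit():
    im,_=show('scene','last.png');r,g,b=[im[:,:,i].astype(int) for i in range(3)]
    m=((r>120)&(g<70)&(b<70)).astype(np.uint8);m[:120]=0;m[245:]=0;m[:,:250]=0;m[:,400:]=0
    m[300:]=0
    ys,xs=np.nonzero(m);print('ext',xs.min(),xs.max(),ys.min(),ys.max(),len(xs));return im,(xs.min(),xs.max(),ys.min(),ys.max())
E
python3 -c "
from meas import *
pose()
im,e=knobfit()
u=e[1]+.5-11.3;v=(e[2]+e[3])/2
for z in(.185,.187):print(onz('scene',u,v,z))
print(proj('scene',(.547,.096,.186)))
"
```

```text
4.55 [0.5771 0.0918 0.1749] F [3.8 0.6 1.9] w 0.005
[[-0.014 -0.001 -1.   ]
 [ 0.022 -1.     0.   ]
 [-1.    -0.022  0.014]]
ext 327 337 172 192 175
[0.54901459 0.09434346 0.185     ]
[0.55198827 0.09590776 0.187     ]
(np.float64(327.73718289936994), np.float64(181.2031950852394))
```

>>> arm_command(commands=[[[0, 0, 0.0025, 0, 0], [0, 0, 0, 0, 0], [0, 0, -0.015, 0, 0], [0, 0, -0.015, 0, 0], [0, -0.02, 0, 0, 0], [0, -0.02, 0, 0, 0], [0, -0.02, 0, 0, 0], [0, 0, 0, 0, 0]]])

```text
t: 5.4
eef_pos: [0.6015, 0.1522, 0.1727]
ee_rot: [0.008, -0.697, -0.006, 0.717]
wrist_force: [0.1, -0.4, -0.9]
width: 0.008
```

```bash
python3 -c "
from meas import *
pose()
im,e=knobfit();it,_=show('top','t5.png')
b=redknob('top',it,(222,190,312,290));print(b)
a=redknob('scene',im,(260,140,380,240));print(a,tri(b[0],a[0]))
cv2.imwrite('pics/s5z.png',cv2.resize(im[100:300,220:420],None,fx=3,fy=3)[:,:,::-1][:600])
"
```

```text
5.4 [0.6015 0.1522 0.1727] F [ 0.1 -0.4 -0.9] w 0.008
[[-0.028 -0.002 -1.   ]
 [ 0.02  -1.     0.002]
 [-0.999 -0.02   0.028]]
ext 318 329 183 191 78
(array([245.78212291, 232.26815642]), array([241, 223,  12,  19, 179], dtype=int32))
(array([323.66666667, 186.8974359 ]), array([318, 183,  12,   9,  78], dtype=int32)) (array([0.54987987, 0.0914936 , 0.17529314]), np.float64(0.001629882537016565))
```

View pics/s5z.png

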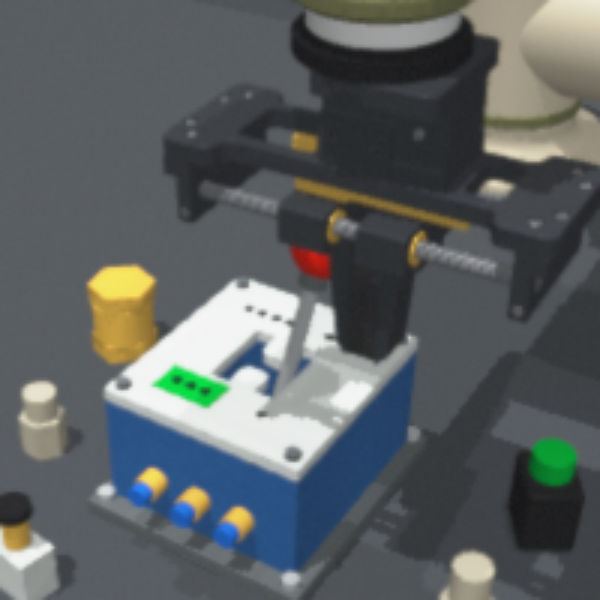

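View pics/t5.png

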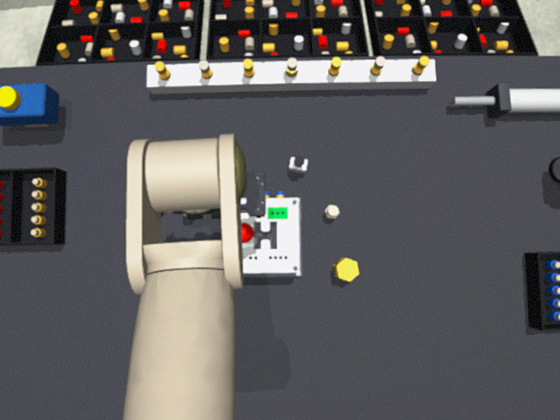

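```bash
python3 -c "
from meas import *
print(onz('top',243.5,232.2,.186))
print(onz('top',243.57,220.7,.1855))
print(proj('top',(.546,.096,.186)))
"
```

```text
[0.54918381 0.09545391 0.186     ]
[0.56911988 0.09505828 0.1855    ]
(np.float64(243.21275090710415), np.float64(234.05062168340865))
```

>>> arm_command(commands=[[[0, 0, 0.018, 0, 0], [0, 0, 0.018, 0, 0], [0.002, 0, 0.016, 0, 0], [0, 0, 0, 0, 0], [0, 0.007, 0, 0, 0], [0, 0.007, 0, 0, 0], [0, 0.006, 0, 0, 0], [0, 0.006, 0, 0, 0], [0, 0.006, 0, 0, 0], [0, 0, 0, 0, 0]]])

```text
t: 6.5
eef_pos: [0.55, 0.1107, 0.1718]
ee_rot: [0.01, -0.697, -0.004, 0.717]
wrist_force: [-0.0, 3.6, 1.7]
width: 0.005
```

```bash
python3 -c "
from meas import *
pose()
im,e=knobfit();it,_=show('top','t6.png')
b=redknob('top',it,(222,190,312,290));print(b)
cv2.imwrite('pics/s6z.png',cv2.resize(im[100:300,220:420],None,fx=3,fy=3)[:,:,::-1][:600])
cv2.imwrite('pics/t6z.png',cv2.resize(it[150:300,180:330],None,fx=4,fy=4)[:,:,::-1][:600])
"
```

```text
6.5 [0.55   0.1107 0.1718] F [-0.   3.6  1.7] w 0.005
[[-0.028 -0.009 -1.   ]
 [ 0.02  -1.     0.009]
 [-0.999 -0.02   0.028]]
ext 307 322 166 187 282Traceback (most recent call last):
  File "<string>", line 5, in <module>
    b=redknob('top',it,(222,190,312,290));print(b)
  File "meas.py", line 8, in redknob
    B=blobs(mm); return max(B,key=lambda t:t[1][4])
                        ~~~^^^^^^^^^^^^^^^^^^^^^^^^
ValueError: max() iterable argument is empty
```

```bash
python3 -c "
from meas import *
S=np.load('scene.npz')['im']
cv2.imwrite('pics/s6z.png',cv2.resize(S[100:300,220:420],None,fx=3,fy=3)[:,:,::-1])
for z in(.187,.189):print(onz('scene',306.5+11.3,176.5,z))
"
```

```text
[0.54399003 0.07579884 0.187     ]
[0.54701329 0.07748778 0.189     ]
```

View pics/s6z.png

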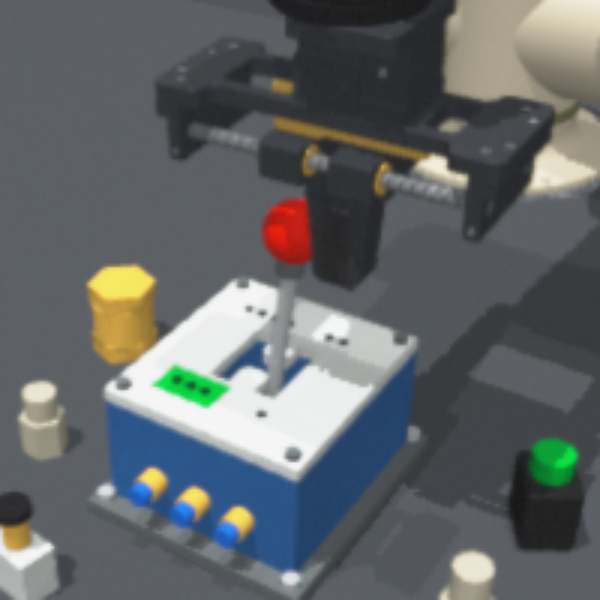

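>>> arm_command(commands=[[[0, 0.006, 0, 0, 0], [0, 0.006, 0, 0, 0], [0, 0.006, 0, 0, 0], [0, 0.006, 0, 0, 0], [0, 0.006, 0, 0, 0], [0, 0.005, 0, 0, 0], [0, 0, 0, 0, 0]]])

```text
t: 7.3
eef_pos: [0.5497, 0.0732, 0.1709]
ee_rot: [0.01, -0.697, -0.004, 0.717]
wrist_force: [1.2, 2.9, 1.9]
width: 0.004
```

```bash
python3 -c "
from meas import *
pose()
S,e=knobfit()
cv2.imwrite('pics/s7z.png',cv2.resize(S[100:300,220:420],None,fx=3,fy=3)[:,:,::-1])
for z in(.187,.189):print(onz('scene',e[0]-.5+11.3,(e[2]+e[3])/2,z))
"
```

```text
7.3 [0.5497 0.0732 0.1709] F [1.2 2.9 1.9] w 0.004
[[-0.028 -0.008 -1.   ]
 [ 0.02  -1.     0.008]
 [-0.999 -0.019  0.028]]
ext 288 302 160 181 257
[0.54358699 0.03880242 0.187     ]
[0.54661275 0.04072069 0.189     ]
```

View pics/s7z.png

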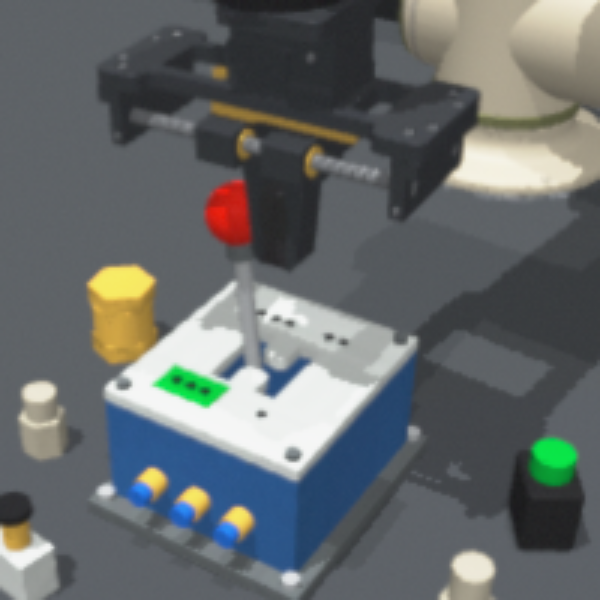

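Still in the neutral channel at knob y≈0.039, and the force is small. I'll push the last ~15 mm more finely.

>>> arm_command(commands=[[[0, 0.004, 0, 0, 0], [0, 0.004, 0, 0, 0], [0, 0.003, 0, 0, 0], [0, 0.002, 0, 0, 0], [0, 0, 0, 0, 0]]])

```text
t: 7.85
eef_pos: [0.5494, 0.0595, 0.1701]
ee_rot: [0.01, -0.697, -0.004, 0.717]
wrist_force: [0.2, 2.5, 2.1]
width: 0.007
```

```bash
python3 -c "
from meas import *
pose()
S,e=knobfit()
for z in(.185,.187):print(onz('scene',e[0]-.5+11.3,(e[2]+e[3])/2,z))
"
```

```text
7.85 [0.5494 0.0595 0.1701] F [0.2 2.5 2.1] w 0.007
[[-0.029 -0.008 -1.   ]
 [ 0.02  -1.     0.007]
 [-0.999 -0.02   0.029]]
ext 282 296 160 179 241
[0.54303886 0.02641369 0.185     ]
[0.54604935 0.02839647 0.187     ]
```

>>> arm_command(commands=[[[0, 0.002, 0, 0, 0], [0, 0.0015, 0, 0, 0], [0, 0, 0, 0, 0]]])

```text
t: 8.2
eef_pos: [0.5492, 0.0561, 0.1698]
ee_rot: [0.009, -0.697, -0.004, 0.717]
wrist_force: [0.5, 2.1, 1.0]
width: 0.003
```

>>> arm_command(commands=[[[0, 0.0015, 0, 0, 0], [0, 0, 0, 0, 0]]])

```text
t: 8.4
eef_pos: [0.5491, 0.0546, 0.1696]
ee_rot: [0.01, -0.696, -0.005, 0.718]
wrist_force: [0.2, 2.6, 1.5]
width: 0.005
```

```bash
python3 -c "
from meas import *
pose()
S,e=knobfit()
for z in(.185,.187):print(onz('scene',e[0]-.5+11.3,(e[2]+e[3])/2,z))
cv2.imwrite('pics/s8z.png',cv2.resize(S[100:300,220:420],None,fx=3,fy=3)[:,:,::-1])
"
```

```text
8.4 [0.5491 0.0546 0.1696] F [0.2 2.6 1.5] w 0.005
[[-0.03  -0.007 -1.   ]
 [ 0.02  -1.     0.007]
 [-0.999 -0.02   0.03 ]]
ext 279 293 159 179 240
[0.54428462 0.02114048 0.185     ]
[0.54728744 0.02315574 0.187     ]
```

View pics/s8z.png

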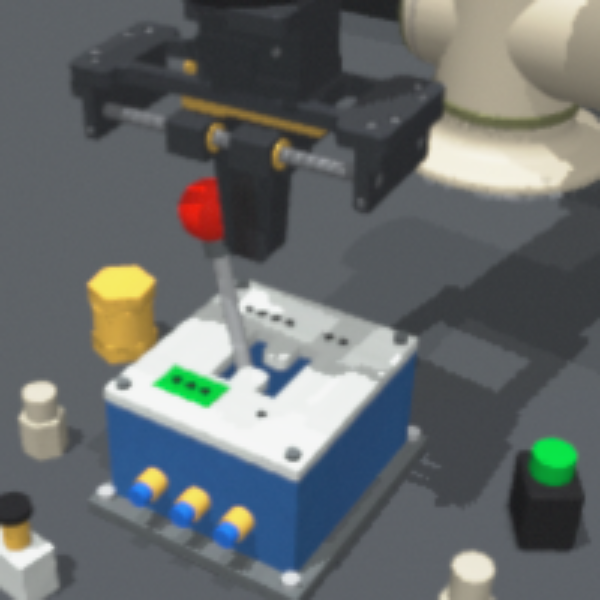

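>>> arm_command(commands=[[[0, 0.0015, 0, 0, 0], [0, 0, 0, 0, 0]]])

```text
t: 8.65
eef_pos: [0.549, 0.0535, 0.1695]
ee_rot: [0.01, -0.696, -0.005, 0.718]
wrist_force: [0.9, 4.4, 1.0]
width: 0.005
```

>>> arm_command(commands=[[[0, -0.012, 0, 0, 0], [0, -0.012, 0, 0, 0], [0, 0, 0.016, 0, 0], [0, 0, 0.016, 0, 0], [0, 0, 0.016, 0, 0], [0, 0, 0, 0, 0]]])

```text
t: 9.25
eef_pos: [0.4996, 0.0815, 0.1711]
ee_rot: [0.008, -0.696, -0.004, 0.718]
wrist_force: [0.2, -0.2, -0.6]
width: 0.005
```

```bash
python3 -c "
from meas import *
pose()
S,e=knobfit();it,_=show('top','t9.png')
print(onz('scene',(e[0]+e[1])/2,(e[2]+e[3])/2,.186))
cv2.imwrite('pics/s9z.png',cv2.resize(S[100:300,220:420],None,fx=3,fy=3)[:,:,::-1])
"
```

```text
9.25 [0.4996 0.0815 0.1711] F [ 0.2 -0.2 -0.6] w 0.005
[[-0.031 -0.006 -1.   ]
 [ 0.017 -1.     0.005]
 [-0.999 -0.017  0.031]]
ext 279 299 159 179 342
[0.54650591 0.02099903 0.186     ]
```

View pics/s9z.png

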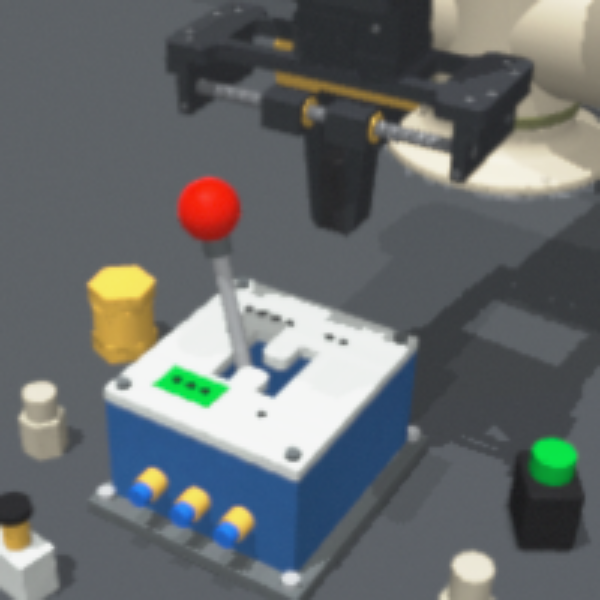

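View pics/t9.png

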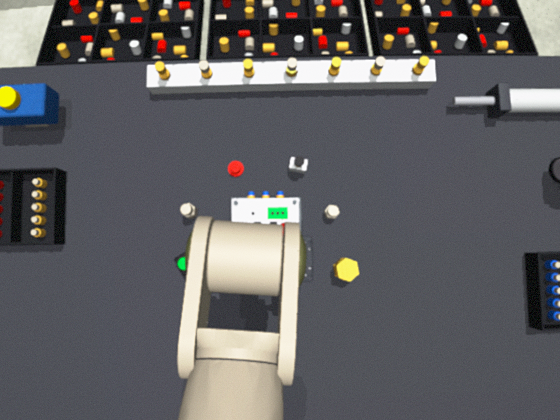

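>>> arm_command(commands=[[[0, 0.02, 0, 0, 0], [0, 0.02, 0, 0, 0], [0, 0.019, 0, 0, 0], [0, 0, 0, 0, 0], [0, 0, -0.008, 0, 0], [0, 0, -0.006, 0, 0], [0, 0, -0.006, 0, 0], [0, 0, -0.006, 0, 0], [0, 0, -0.005, 0, 0], [0, 0, 0, 0, 0]]])

```text
t: 10.35
eef_pos: [0.539, 0.0229, 0.1688]
ee_rot: [0.006, -0.697, -0.005, 0.717]
wrist_force: [-1.7, -1.5, 1.0]
width: 0.003
```

```bash
python3 -c "
from meas import *
pose()
S,e=knobfit()
print(onz('scene',(e[0]+e[1])/2,(e[2]+e[3])/2,.186))
cv2.imwrite('pics/s10z.png',cv2.resize(S[100:300,220:420],None,fx=3,fy=3)[:,:,::-1])
"
```

```text
10.35 [0.539  0.0229 0.1688] F [-1.7 -1.5  1. ] w 0.003
[[-0.029 -0.002 -1.   ]
 [ 0.016 -1.     0.002]
 [-0.999 -0.016  0.029]]
ext 273 293 164 184 356
[0.56602325 0.02199245 0.186     ]
```

View pics/s10z.png

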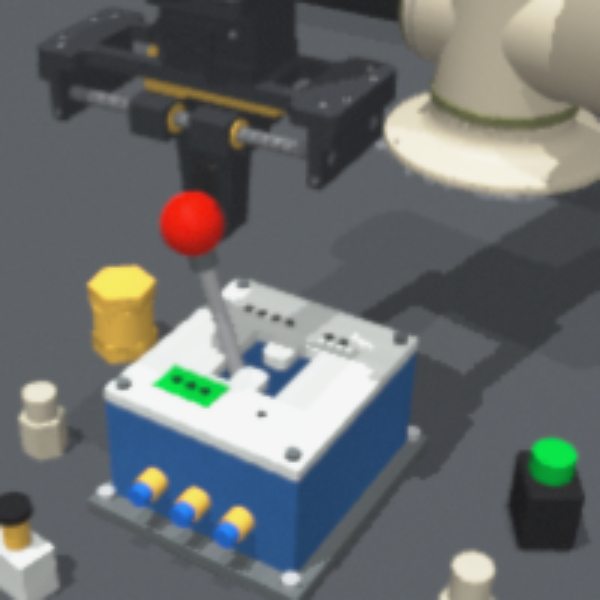

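>>> arm_command(commands=[[[0.002, 0, -0.006, 0, 0], [0.002, 0, -0.006, 0, 0], [0, 0, -0.005, 0, 0], [0, 0, -0.003, 0, 0], [0, 0, 0, 0, 0]]])

```text
t: 10.9
eef_pos: [0.5598, 0.0236, 0.1635]
ee_rot: [0.007, -0.696, -0.005, 0.718]
wrist_force: [-2.1, -0.3, 1.8]
width: 0.003
```

>>> arm_command(commands=[[[0, 0, -0.002, 0, 0], [0, 0, -0.0015, 0, 0], [0, 0, 0, 0, 0]]])

```text
t: 11.2
eef_pos: [0.5633, 0.0237, 0.1631]
ee_rot: [0.007, -0.696, -0.005, 0.718]
wrist_force: [-2.0, 0.3, 1.5]
width: 0.005
```

```bash
python3 -c "
from meas import *
pose()
S,e=knobfit()
print(onz('scene',(e[0]+e[1])/2,(e[2]+e[3])/2,.179))
"
```

```text
11.2 [0.5633 0.0237 0.1631] F [-2.   0.3  1.5] w 0.005
[[-0.031 -0.002 -1.   ]
 [ 0.017 -1.     0.002]
 [-0.999 -0.017  0.031]]
ext 265 286 172 193 366
[0.58564321 0.02030532 0.179     ]
```

Not home yet, since the force is still at the friction level. I'll continue in small steps until it rises at the stop.

>>> arm_command(commands=[[[0, 0, -0.0015, 0, 0], [0, 0, -0.0015, 0, 0], [0, 0, 0, 0, 0]]])

```text
t: 11.55
eef_pos: [0.566, 0.0238, 0.1627]
ee_rot: [0.007, -0.696, -0.006, 0.718]
wrist_force: [-1.7, 0.6, -0.1]
width: 0.008
```

>>> arm_command(commands=[[[0, 0, -0.0015, 0, 0], [0, 0, 0, 0, 0]]])

```text
t: 11.75
eef_pos: [0.5675, 0.0238, 0.1625]
ee_rot: [0.007, -0.695, -0.006, 0.719]
wrist_force: [-1.8, 0.7, -0.2]
width: 0.004
```

>>> arm_command(commands=[[[0, 0, -0.0015, 0, 0], [0, 0, 0, 0, 0]]])

```text
t: 11.95
eef_pos: [0.5688, 0.0239, 0.1623]
ee_rot: [0.007, -0.695, -0.006, 0.719]
wrist_force: [-3.2, -0.2, -0.4]
width: 0.007
```

```bash
python3 -c "
from meas import *
pose()
S,e=knobfit()
print(onz('scene',(e[0]+e[1])/2,(e[2]+e[3])/2,.178))
cv2.imwrite('pics/s11z.png',cv2.resize(S[100:300,220:420],None,fx=3,fy=3)[:,:,::-1])
"
```

```text
11.95 [0.5688 0.0239 0.1623] F [-3.2 -0.2 -0.4] w 0.007
[[-0.034 -0.002 -0.999]
 [ 0.018 -1.     0.002]
 [-0.999 -0.018  0.034]]
ext 264 284 174 195 363
[0.59077657 0.02089175 0.178     ]
```

View pics/s11z.png

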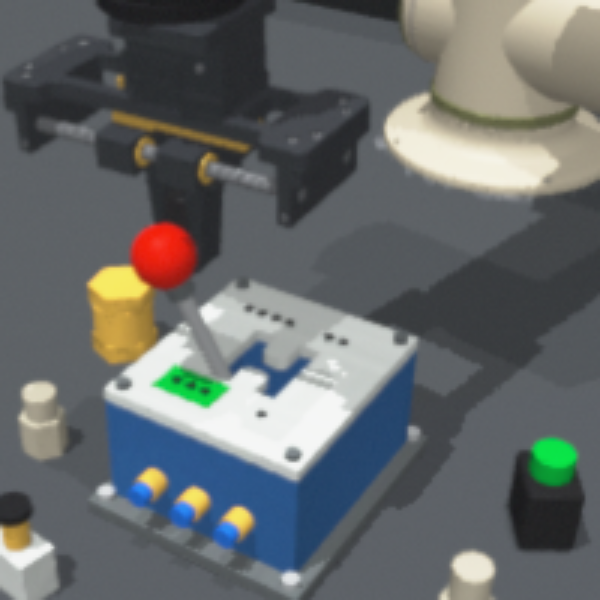

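>>> arm_command(commands=[[[0, 0, -0.0015, 0, 0], [0, 0, 0, 0, 0]]])

```text
t: 12.2
eef_pos: [0.5699, 0.0239, 0.1621]
ee_rot: [0.007, -0.695, -0.006, 0.719]
wrist_force: [-3.4, 0.2, -0.5]
width: 0.003
```

>>> arm_command(commands=[[[0, 0, -0.0015, 0, 0], [0, 0, 0, 0, 0]]])

```text
t: 12.4
eef_pos: [0.571, 0.024, 0.1619]
ee_rot: [0.007, -0.694, -0.006, 0.72]
wrist_force: [-5.0, 0.1, -0.4]
width: 0.006
```

>>> arm_command(commands=[[[0, 0, -0.002, 0, 0], [0, 0, 0, 0, 0]]])

```text
t: 12.6
eef_pos: [0.5723, 0.024, 0.1616]
ee_rot: [0.007, -0.693, -0.006, 0.721]
wrist_force: [-5.9, -0.0, 1.5]
width: 0.005
```

```bash
python3 -c "
from meas import *
pose()
S,e=knobfit()
print(onz('scene',(e[0]+e[1])/2,(e[2]+e[3])/2,.178))
print(redknob('scene',S,(250,120,400,245)))
"
```

```text
12.6 [0.5723 0.024  0.1616] F [-5.9 -0.   1.5] w 0.005
[[-0.039 -0.002 -0.999]
 [ 0.018 -1.     0.001]
 [-0.999 -0.018  0.039]]
ext 263 284 175 196 367
[0.59376284 0.02201523 0.178     ]
(array([273.46594005, 185.40326975]), array([263, 175,  22,  22, 367], dtype=int32))
```

>>> arm_command(commands=[[[0, 0, -0.002, 0, 0], [0, 0, 0, 0, 0]]])

```text
t: 12.85
eef_pos: [0.5731, 0.0241, 0.1614]
ee_rot: [0.007, -0.692, -0.006, 0.722]
wrist_force: [-5.9, 0.7, 1.2]
width: 0.007
```

>>> arm_command(commands=[[[0, 0, -0.002, 0, 0], [0, 0, 0, 0, 0]]])

```text
t: 13.05
eef_pos: [0.5739, 0.0241, 0.1613]
ee_rot: [0.007, -0.691, -0.006, 0.723]
wrist_force: [-6.0, -0.7, 1.2]
width: 0.005
```

```bash
python3 -c "
from meas import *
pose()
S,e=knobfit()
print(redknob('scene',S,(250,120,400,245)))
cv2.imwrite('pics/s12z.png',cv2.resize(S[130:280,230:380],None,fx=4,fy=4,interpolation=2)[:,:,::-1])
"
```

```text
13.05 [0.5739 0.0241 0.1613] F [-6.  -0.7  1.2] w 0.005
[[-0.045 -0.002 -0.999]
 [ 0.018 -1.     0.001]
 [-0.999 -0.018  0.045]]
ext 263 283 176 197 363
(array([273.10743802, 185.90358127]), array([263, 176,  21,  22, 363], dtype=int32))
```

View pics/s12z.png

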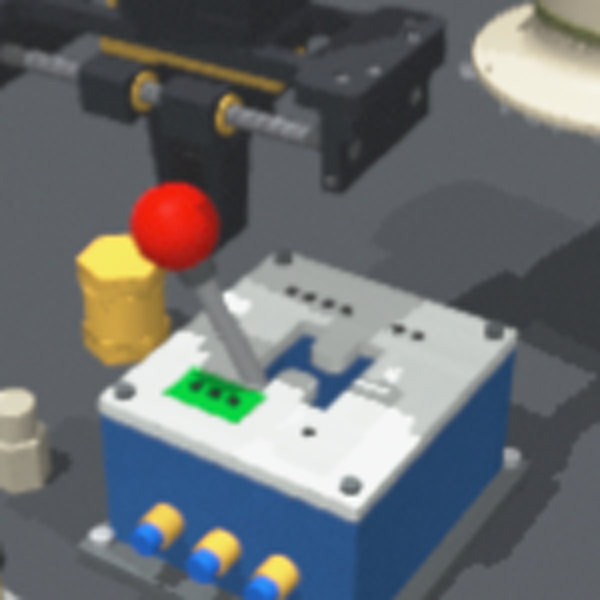

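```bash
python3 -c "
from meas import *
for a,f in((.22,.28),(.22,.26),(.22,.24),(.2,.28),(.24,.28)):
  x,y,z=.17*np.sin(f),-.17*np.sin(a)*np.cos(f),.02+.17*np.cos(a)*np.cos(f)
  print(a,f,proj('scene',(.544+x-.012*-y*-1,.0588+y-.012*x,z)),z)
"
```

```text
0.22 0.28 (np.float64(274.5921243052435), np.float64(184.19770920206395)) 0.17944156365517405
0.22 0.26 (np.float64(275.6548676747661), np.float64(182.82250023715736)) 0.18032657750242229
0.22 0.24 (np.float64(276.72641407899516), np.float64(181.48669861956168)) 0.1811474628563288
0.2 0.28 (np.float64(276.20274496951185), np.float64(184.37084016872757)) 0.1801227134719618
0.24 0.28 (np.float64(272.9994957007682), np.float64(184.0615879586415)) 0.17869663933878335
```

>>> arm_command(commands=[[[0, 0, -0.003, 0, 0], [0, 0, 0, 0, 0]]])

```text
t: 13.3
eef_pos: [0.5751, 0.0242, 0.161]
ee_rot: [0.007, -0.689, -0.006, 0.725]
wrist_force: [-7.5, -1.0, 3.7]
width: 0.01
```

```bash
python3 -c "
from meas import *
pose()
S,e=knobfit()
print(redknob('scene',S,(250,120,400,245)))
"
```

```text
13.3 [0.5751 0.0242 0.161 ] F [-7.5 -1.   3.7] w 0.01
[[-0.05  -0.002 -0.999]
 [ 0.018 -1.     0.001]
 [-0.999 -0.018  0.05 ]]
ext 262 283 176 197 364
(array([272.85989011, 186.23351648]), array([262, 176,  22,  22, 364], dtype=int32))
```

>>> arm_command(commands=[[[0, 0, -0.004, 0, 0], [0, 0, -0.003, 0, 0], [0, 0, 0, 0, 0]]])

```text
t: 13.65
eef_pos: [0.5782, 0.0243, 0.1602]
ee_rot: [0.007, -0.685, -0.006, 0.728]
wrist_force: [-9.0, -1.2, 5.4]
width: 0.005
```

```bash
python3 -c "
from meas import *
pose()
S,e=knobfit()
print(redknob('scene',S,(250,120,400,245)))
"
```

```text
13.65 [0.5782 0.0243 0.1602] F [-9.  -1.2  5.4] w 0.005
[[-0.061 -0.002 -0.998]
 [ 0.018 -1.     0.001]
 [-0.998 -0.018  0.061]]
ext 262 282 177 198 356
(array([272.28651685, 187.08426966]), array([262, 177,  21,  22, 356], dtype=int32))
```

>>> arm_command(commands=[[[0, 0, 0.01, 0, 0], [0, 0, 0.02, 0, 0], [-0.02, 0, 0.02, 0, 0], [-0.03, 0, 0.02, 0, 0], [-0.03, 0, 0.03, 0, 0], [0, -0.03, 0.03, 0, 0], [0, -0.03, 0.03, 0, 0], [0, -0.03, 0.03, 0, 0], [0, 0, 0, 0, 0]]])

```text
t: 14.6
eef_pos: [0.3934, 0.1141, 0.2593]
ee_rot: [0.008, -0.696, -0.004, 0.718]
wrist_force: [-0.1, -0.4, 0.0]
width: 0.009
```

```bash
python3 -c "
from meas import *
pose()
S,e=knobfit();it,_=show('top','t13.png')
print(redknob('scene',S,(250,120,400,245)))
cv2.imwrite('pics/s13z.png',cv2.resize(S[130:280,230:380],None,fx=4,fy=4,interpolation=2)[:,:,::-1])
"
```

```text
14.6 [0.3934 0.1141 0.2593] F [-0.1 -0.4  0. ] w 0.009
[[-0.032 -0.005 -0.999]
 [ 0.017 -1.     0.004]
 [-0.999 -0.017  0.032]]
ext 263 284 175 196 368
(array([273.86956522, 184.97554348]), array([263, 175,  22,  22, 368], dtype=int32))
```

View pics/s13z.png

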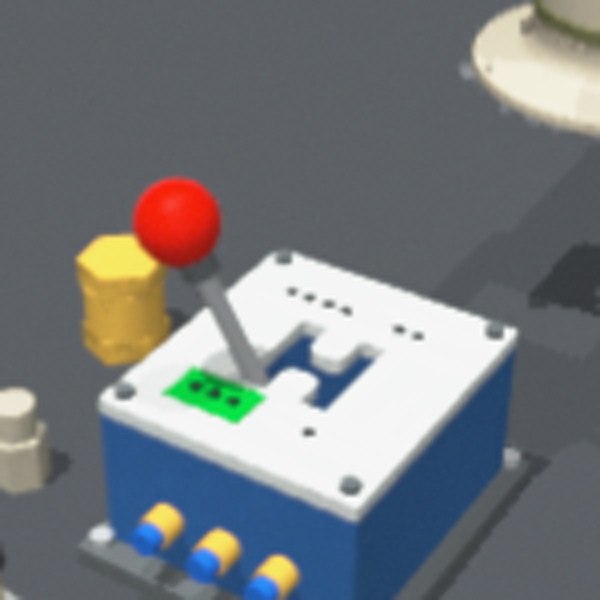

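View pics/t13.png

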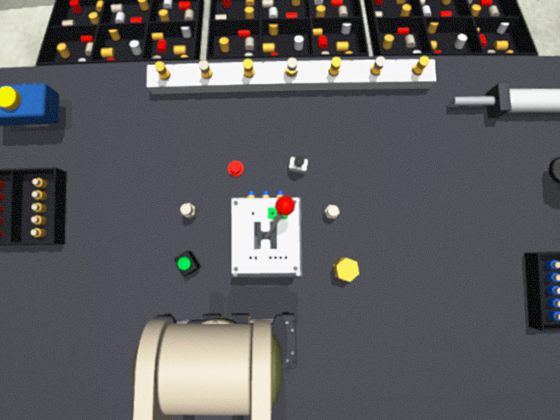

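```bash
python3 -c "
from meas import *
S=np.load('scene.npz')['im'];it=np.load('top.npz')['im']
b=redknob('top',it,(222,190,312,290));a=redknob('scene',S,(250,120,400,245));p,e=tri(b[0],a[0]);print(p,e)
for o in((.5460,.0596),(.5474,.0605),(.5440,.0587)):
  d=p[:2]-o;y0=-.012;c,s=np.cos(y0),np.sin(y0);x=c*d[0]+s*d[1];y=-s*d[0]+c*d[1];f=np.arcsin(x/.17);print('f',f,'a',np.arcsin(-y/.17/np.cos(f)))
q=onz('top',*b[0],.1794);print(q, (q[0]-.5474)/.17)
o=cv2.imread('pics/top1.png')[:,:,::-1]
df=np.abs(o.astype(int)-it).max(2)
for n,u,v in(('red',236,168),('block',298,165),('coupL',188,211),('coupR',332,212),('check',347,270),('coil',184,263)): print(n,(df[v-14:v+14,u-14:u+14]>60).sum())
"
```

```text
[0.59515489 0.02347186 0.18019899] 0.0005941375616136812
f 0.2959782947944223 a 0.22031399978060903
f 0.28744665885033954 a 0.22550660777586648
f 0.30823372275008204 a 0.21532874764118037
[0.59540768 0.02320531 0.1794    ] 0.28239811696693096
red 0
block 0
coupL 0
coupR 0
check 0
coil 0
```

The lever measures f≈0.285-0.295 and a≈0.22, so it is home in slot 3. The bystanders show no change and the hand is clear.

```bash
python3 -c "
from h import *
print(ticket.job_done())"
```

```text
the job is handed in; nothing more can be done
None
```

The lever is fully home in the third slot, and I handed the job in at about 14.7 s with the hand clear. I pushed the knob with closed fingertips only: back from slot 1 into neutral, across to the right, then forward against the end stop.

- **Lever position:** after I withdrew, the two cameras put the knob at (0.595, 0.023, 0.180). That gives a forward lean of about 0.29 rad (home is 0.28) and a sideways lean of about 0.22 rad.
- **Forces:** the wrist readings after each move peaked at about 9 N sideways (10.6 N in all), during the final push against the stop. The stop gave slightly under that push and the knob came back about 2 px in the picture when I let go, which fits it being fully home.
- **Fourth slot:** every position I measured on the way was at neutral or forward of it, so the lever never went toward the fourth slot.
- **Bystanders:** the before and after top pictures show no change around any of the six loose fittings.
- **Disagreement:** the two cameras placed the selector about 3 mm apart. Depending on which origin I use, the forward lean comes out between 0.28 and 0.31 rad.

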